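# Release the latched mode key on an air conditioner console

### The arm

A 7-joint arm with a two-finger parallel gripper is mounted at the origin on the work surface. World frame = base frame: x ahead of the robot, y to its left, z up, the work surface at z = 0. Lengths are in m, angles in rad, forces in N, time in s.
With the tool pointing down it reaches from about 0.4 to 0.75 m from the base axis. Payload 19.5 kg.
Tool frame: the origin (TCP) lies midway between the tips of the shut fingers; the grasp point (between the pads) lies 19 mm behind it (r.grasp_offset is the distance from the TCP to the grasp point, in m); z points along the fingers, y is the line along which they close (so a half turn about z gives the same grasp; the last joint's range is limited). The gripper opens to 85 mm and grips with 20 to 120 N. Pads are 22 mm wide; open, the fingers measure 114 mm over their backs; the gripper's body (76 mm by 85 mm) begins 54 mm behind the grasp point. The pads swing forward as they close: fully open they stand 13 mm farther back than shut.
Start: joints at [1.109, 0.707, -0.028, 1.485, 0.022, 0.951, -0.075], TCP at [0.234, -0.525, 0.231] pointing down, gripper open.
Joint ranges: [-2.71, 2.71], [-0.32, 2.16], [-1.57, 1.52], [0, 2.45], [-1.46, 4.6], [0, 2.02], [-2.83, 2.83]. Speed limits (rad/s): [1.89, 1.89, 2.57, 2.57, 3.01, 3.01, 3.01].

### API

Orientations are given as a unit quaternion [x, y, z, w].
In Python, from plant import r gives the robot as it stands.
- The arm moves only by the shell command python3 -m creep 'ROWS' [FORCE]. ROWS is JSON, a list of rows, each a list of 3 entries, a list of its own where there are three numbers: the shift along the tool's x, y, z as a fraction of full scale, then the turn, a rotation vector about the tool's x, y, z as a fraction of full scale, then the opening, from -1 (shut) to 1 (fully open). In form: [[[dx, dy, dz], [wx, wy, wz], fingers], ...]. A call has exactly 10 rows; each row shifts and turns the commanded pose from where the row before left it, along the tool's axes as they then stand; what a row does not reach is not made up. Full scale, the value 1, is 25 cm for a shift and 0.15 rad for a turn. A row lasts 1/10 s, in which the tool goes at most 50 mm and 8.59 degrees, less where a joint would pass 70% of its speed; a pose out of reach is approached as far as the arm can. A call with a number of a shift or a turn outside -1 to 1 is refused whole. A call with a gripper value outside its range is refused whole. The fingers move at their own pace and stop on an object; FORCE is the grip in N (left out, the last holds). Time passes only in rows, so rows that do not move let the fingers close, or fill a call up. It gives the time, the measured TCP pose, the force, the opening and the grip force at its end, in the units of the state.
- r.sense(): the state, without advancing time (a new reading comes with each control period).
- r.grab_frame(name): name is "scene" or "top" or "wrist"; returns the picture (384x512x3 uint8, blue, green, red); there is no depth.
- r.camera_params(name): a dict with "fx", "fy", "cx", "cy" (pixels), "T" (4x4, takes a point from camera to world coordinates); the wrist camera has in their place "T_tool_cam" (4x4, takes a point from camera to tool coordinates, whose origin is the TCP and whose axes are the flange's). Camera axes: x right, y down, z forward; pixel columns grow to the right and rows downward; lengths in m; the calibration is good to about 2 mm. The wrist camera is an equidistant fisheye: a pixel r from the principal point sees the ray r / f radians off the axis. A picture is of the moment at which its call begins: read the wrist's pose just before it. camera_params takes no time and is no camera call.
- r.sign_off(): hands the job in; it is judged then, once.
The state is a dict: "time_s": time; "q": joint angles; "qd": joint speeds; "joint_efforts": joint torques, N m; "ee_pos": TCP position; "orientation": TCP orientation; "force": force on the tool from outside, world axes, zero at the start; "torque": the same for the moment, N m; "width": opening from 0.0 (shut) to 1.0 (fully open); "grip_force": force on a finger pad.
Only numpy, scipy, OpenCV 4.12 (cv2) and the standard library are available. Lean on these libraries where they do the work, as an engineer would, in place of code of your own. Each camera call takes 0.05 s, during which the arm holds its last target. There are 200 camera calls.

### The job

One of the four identical mode keys on the air conditioner's control console is latched down a few millimetres. With the fingertips tap every key lightly, one after the other along the row, beginning with the key next to the round dial, without pushing a free one in beyond half its travel; only after all four taps, press the latched key right down and let go, so that it springs back and all four keys stand up. Lift nothing, and leave the loose parts where they are.

Things in the scene. Friction and masses are not known exactly. Their poses are not given: they have to be found in the camera images.
- panel: white control console fixed to the table, 170 mm (its x) by 280 mm (its y), flat deck 60 mm above the table. Origin at the centre of its underside, z up. The four keys stand in one row parallel to its y axis at panel x = -12 mm, at panel y = +50, +4, -42 and -88 mm (first to fourth from the dial); each has a grey bezel 46 x 38 mm, 4 mm high above the deck
- dial (a point): top centre of the fixed white round dial at the +y end of the key row, 42 mm across, standing 22 mm above the deck, at panel (-12, +107) mm; it marks where to begin and is not operated
- key_a: one of four identical white keys a to d; letters tell neither the order in the row (it changes) nor which key is latched. Origin: centre of the cap's flat level top, z up; cap 36 mm along panel x, 29 mm along panel y, edges rounded 3 mm. Free and up, the top is 76 mm above the table, 16 mm above the deck; vertical travel 10 mm
- key_b: same as key_a. Spring of every key: 1 N preload and 0.8 N/mm, so a free key yields softly at once: about 2.6 N at 2 mm, 5 N at 5 mm, 9 N at the bottom of its travel
- key_c: same as key_a. Three of the keys are free: they always spring back to the up height when let go and do not latch again. A light tap moves a free key a millimetre or two; half its travel (5 mm) is the most
- key_d: same as key_a. The one latched key is held by a hidden catch with its top about 4 mm lower (72 mm above the table); it feels firm up to about 4 N, then yields like the spring. The catch lets go once the top is 7 mm or more below the up height (10 mm is the bottom stop); let go, the key then springs fully up
- foot: loose rubber foot, 38 mm across, 24 mm tall, standing on the console's rear strip; origin within its outline; leave it alone
- clip: loose steel angle clip, 18 x 50 x 20 mm, on the console's rear strip; origin within its outline; leave it alone
- impeller: white blower wheel, 104 mm across, 46 mm tall; origin within its outline; leave it alone
- motor: small steel fan motor, 68 mm across, 78 mm tall; origin within its outline; leave it alone
- driver: screwdriver lying on the table; origin within its outline; leave it alone
- tape: grey roll, 90 mm across, 24 mm tall; origin within its outline; leave it alone
- capacitor: aluminium capacitor can, 40 mm across, 64 mm tall; origin within its outline; leave it alone

How it is judged:
By the outcome, as a careful person would: the job done as asked, in the order asked, and still so for the second after the job is handed in, with the robot touching nothing.
It also fails if it takes over 48 s, if anything falls off the work surface, if the arm or the gripper's body presses on something with over 40 N, if the wrist force passes 120 N, or if a joint passes its speed limit or range.

## Working session

There is one attempt and no reset: what is moved stays moved. The work goes in short steps, Python scripts to look and compute and a shell command to move; the robot and the scene stay as the last step left them, time stands still between calls to the robot, and variables do not carry over. Pictures are saved under pics/ and viewed, at most 10 in all, crops included, and the job is handed in when it is done.

```bash
mkdir -p pics; cat > h.py <<'E'
from plant import r
import numpy as np, cv2
def ray(name,u,v,z):
    c=r.camera_params(name);T=np.array(c["T"])
    d=T[:3,:3]@np.array([(u-c["cx"])/c["fx"],(v-c["cy"])/c["fy"],1]);o=T[:3,3]
    return o+d*(z-o[2])/d[2]
def proj(name,p):
    c=r.camera_params(name);T=np.linalg.inv(np.array(c["T"]));q=T[:3,:3]@np.array(p)+T[:3,3]
    return c["fx"]*q[0]/q[2]+c["cx"],c["fy"]*q[1]/q[2]+c["cy"]
E
python3 - <<'E'
from h import *
s=r.sense();print(s)
for n in("top","scene"):
    f=r.grab_frame(n);cv2.imwrite(f"pics/{n}0.png",f);print(np.round(r.camera_params(n)["T"],3))
E
```

```text
{'time_s': 0.0, 'q': array([ 1.10928124,  0.70709832, -0.02758046,  1.48499011,  0.02201179,
        0.95089228, -0.07549766]), 'qd': array([-1.20696984e-03,  1.60118432e-03, -9.70237427e-04,  6.60081839e-06,
       -1.04293952e-03, -1.60941439e-03, -3.90866478e-04]), 'joint_efforts': array([ 1.89645165e-03, -8.83202291e+01,  1.23549934e+00, -2.36156112e+01,
        1.70180539e-02,  6.76543830e-03, -7.21005063e-05]), 'ee_pos': array([ 0.23424009, -0.52484232,  0.23083258]), 'orientation': array([ 9.78051983e-01,  2.08360323e-01, -1.46056123e-04, -5.22701501e-04]), 'force': array([ 0.88675159, -0.24356786, -0.13810338]), 'torque': array([ 0.00325917,  0.00642011, -0.01587835]), 'grip_force': 0.0, 'width': 0.999768797303339}
[[ 0.003 -0.984  0.178  0.367]
 [-1.    -0.001  0.014 -0.011]
 [-0.014 -0.178 -0.984  0.947]
 [ 0.     0.     0.     1.   ]]
[[-0.453  0.477 -0.753  1.135]
 [ 0.891  0.225 -0.394  0.309]
 [-0.019 -0.85  -0.527  0.525]
 [ 0.     0.     0.     1.   ]]
```

View pics/top0.png

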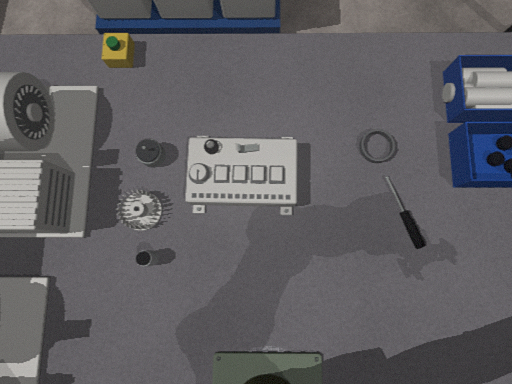

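View pics/scene0.png

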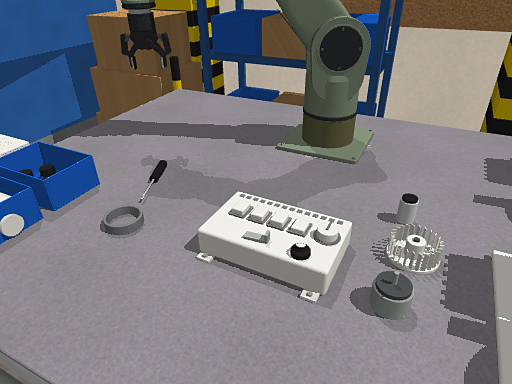

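The top view shows the panel at about (242,170), the dial at (199,173), and the keys at about (221/240/258/277, 174). The foot (211,147) and clip (247,148) are on the far strip. The scene view agrees. Next I'll measure the keys.

```bash
python3 - <<'E'
from h import *
f=cv2.imread("pics/top0.png");g=cv2.cvtColor(f,6)
x0,y0=180,130
c=g[y0:y0+90,x0:x0+125]
# panel outline: bright
_,m=cv2.threshold(cv2.GaussianBlur(g,(3,3),0),150,255,0)
m2=np.zeros_like(m);m2[y0:y0+90,x0:x0+125]=m[y0:y0+90,x0:x0+125]
m2=cv2.morphologyEx(m2,cv2.MORPH_CLOSE,np.ones((5,5)))
cs=max(cv2.findContours(m2,0,2)[0],key=cv2.contourArea);R=cv2.minAreaRect(cs);print(R)
# bezel grey: squares
big=cv2.resize(c,None,fx=6,fy=6,interpolation=cv2.INTER_CUBIC)
for t in(120,140,160,180,195):
    b=(big>t).astype(np.uint8)*255
    o=[]
    for k in cv2.findContours(b,1,2)[0]:
        a=cv2.contourArea(k)/36
        if 80<a<500:
            q=cv2.minAreaRect(k);o.append((round((q[0][0]+.5)/6-.5+x0,1),round((q[0][1]+.5)/6-.5+y0,1),round(a),np.round(np.array(q[1])/6,1).tolist(),round(q[2],1)))
    print(t,sorted(o))
cv2.imwrite("pics/c1.png",cv2.resize(f[y0:y0+90,x0:x0+125],None,fx=6,fy=6,interpolation=cv2.INTER_CUBIC))
for p in[(221.3,173.5),(277,174)]:print(ray("top",*p,.076))
E
```

```text
((240.5464630126953, 174.5556640625), (74.11859130859375, 109.6065444946289), 89.41537475585938)
120 [(198.1, 208.6, 99, [8.3, 12.7], 90.0), (200.4, 173.7, 164, [19.0, 21.8], 33.3), (212.0, 146.4, 200, [17.3, 15.6], 28.4), (220.5, 172.7, 156, [11.9, 14.4], 2.1), (221.6, 173.3, 271, [16.0, 18.2], 0.0), (240.1, 173.5, 95, [16.4, 18.1], 1.2), (258.5, 174.0, 125, [16.3, 18.8], 2.0), (276.0, 173.5, 159, [14.2, 11.8], 90.0), (276.6, 174.2, 280, [16.0, 18.3], 0.0), (285.5, 210.4, 89, [8.0, 11.5], 90.0)]
140 [(198.2, 208.6, 89, [8.0, 11.8], 90.0), (200.0, 173.6, 206, [21.3, 21.8], 27.8), (212.2, 146.6, 223, [18.3, 15.9], 24.8), (220.7, 172.7, 141, [11.0, 13.9], 1.4), (221.6, 173.2, 291, [16.7, 18.7], 0.0), (238.8, 172.6, 147, [11.4, 14.0], 2.3), (240.4, 173.8, 301, [18.0, 18.7], 0.0), (248.1, 148.0, 166, [9.2, 22.0], 88.9), (257.6, 172.9, 140, [13.3, 11.0], 90.0), (258.3, 174.0, 303, [17.2, 19.2], 0.0), (276.1, 173.4, 143, [13.7, 11.0], 90.0), (276.6, 174.2, 301, [16.7, 18.8], 0.0)]
160 [(197.2, 171.3, 150, [15.5, 14.8], 1.8), (220.7, 172.7, 126, [10.3, 13.2], 1.3), (221.7, 173.2, 313, [17.5, 19.3], -0.0), (238.8, 172.6, 130, [10.6, 13.3], 1.8), (247.2, 147.8, 200, [10.3, 24.8], 89.5), (257.6, 172.9, 126, [12.7, 10.3], 90.0), (276.2, 173.4, 127, [10.3, 13.1], 1.2), (276.7, 174.2, 323, [17.5, 19.5], 0.0)]
180 [(208.2, 195.4, 126, [21.5, 7.0], 0.0), (220.5, 173.0, 98, [9.4, 12.4], 3.5), (239.0, 172.7, 92, [9.7, 12.4], 2.5), (244.2, 195.5, 126, [21.3, 7.5], 0.0), (257.5, 173.0, 106, [12.2, 9.5], 90.0), (276.2, 173.3, 105, [9.5, 12.3], 1.9), (276.8, 196.5, 172, [28.5, 7.2], 0.0)]
195 []
[0.56451338 0.11229523 0.076     ]
[ 0.56323297 -0.02551224  0.076     ]
```

View pics/c1.png

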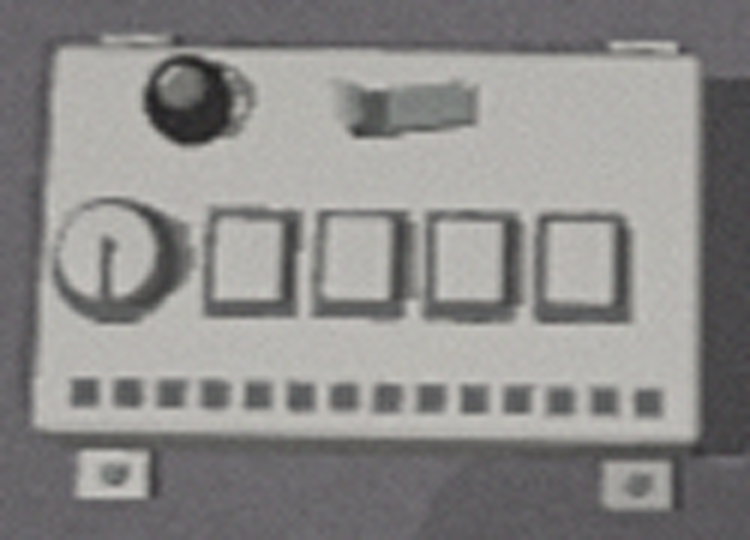

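The crop shows the dial on the left and the keys to its right, in a row along world y with almost no yaw. The caps are at (220.7,172.7), (238.8,172.6), (257.6,172.9) and (276.2,173.4). I'll shut the fingers and move towards the row at a safe height.

```bash
python3 -m creep '[[[0.156,-0.125,0],[0,0,0],-1],[[0.156,-0.125,0],[0,0,0],-1],[[0.156,-0.125,0],[0,0,0],-1],[[0.156,-0.125,0],[0,0,0],-1],[[0.156,-0.125,0],[0,0,0],-1],[[0.156,-0.125,0],[0,0,0],-1],[[0.156,-0.125,0],[0,0,0],-1],[[0.156,-0.125,0],[0,0,0],-1],[[0.156,-0.125,0],[0,0,0],-1],[[0.156,-0.125,0],[0,0,0],-1]]'
python3 - <<'E'
from h import *
P=[(220.7,172.7),(238.8,172.6),(257.6,172.9),(276.2,173.4)]
W=np.array([ray("top",*p,.076) for p in P]);print(W.round(4))
s=np.array([.050,.004,-.042,-.088])
fx=np.polyfit(s,W[:,0],1);fy=np.polyfit(s,W[:,1],1);print(fx,fy,np.polyval(fx,s),np.polyval(fy,s))
print("foot",ray("top",211,147,.084),"clip",ray("top",247,148,.08))
print(np.round(r.camera_params("wrist")["T_tool_cam"],3),{k:r.camera_params("wrist")[k] for k in r.camera_params("wrist") if k!="T_tool_cam"})
E
```

```text
time_s: 1.1
ee_pos: [0.4636, -0.0787, 0.2313]
orientation: [0.978, 0.208, -0.0, -0.0]
force: [1.0, -1.2, -0.1]
width: 0.007
grip_force: 0.0
[[ 0.5665  0.1138  0.076 ]
 [ 0.5668  0.069   0.076 ]
 [ 0.566   0.0224  0.076 ]
 [ 0.5648 -0.0235  0.076 ]]
[0.01335414 0.56628009] [0.9971083  0.06436736] [0.5669478  0.56633351 0.56571921 0.56510492] [ 0.11422277  0.06835579  0.02248881 -0.02337817]
foot [0.63020031 0.13851384 0.084     ] clip [0.62872355 0.04916929 0.08      ]
[[-0.001 -0.966 -0.26   0.066]
 [ 1.    -0.001  0.001  0.001]
 [-0.001 -0.26   0.966 -0.143]
 [ 0.     0.     0.     1.   ]] {'fx': 297.3186396354542, 'fy': 297.3186396354542, 'cx': 258.53320122573126, 'cy': 192.21937522239799}
```

```bash
python3 -m creep '[[[0.139,-0.107,0],[0,0,0],-1],[[0.139,-0.107,0],[0,0,0],-1],[[0.139,-0.107,0],[0,0,0],-1],[[0.139,-0.107,0],[0,0,0],-1],[[0.139,-0.107,0],[0,0,0],-1],[[0,0,0],[0,0,-1],-1],[[0,0,0],[0,0,-1],-1],[[0,0,0],[0,0,-1],-1],[[0,0,0],[0,0,-1],-1],[[0,0,0],[0,0,-1],-1]]'
python3 -m creep '[[[0,0,0],[0,0,-1],-1],[[0,0,0],[0,0,-1],-1],[[0,0,0],[0,0,-0.57],-1],[[0,0,0.1],[0,0,0],-1],[[0,0,0.1],[0,0,0],-1],[[0,0,0.1],[0,0,0],-1],[[0,0,0.08],[0,0,0],-1],[[0,0,0],[0,0,0],-1],[[0,0,0],[0,0,0],-1],[[0,0,0],[0,0,0],-1]]'
python3 - <<'E'
from h import *
s=r.sense();print(s["ee_pos"],s["orientation"],s["force"])
cv2.imwrite("pics/w1.png",r.grab_frame("wrist"))
E
```

```text
time_s: 2.1
ee_pos: [0.5672, 0.1122, 0.2311]
orientation: [0.832, 0.555, -0.0, -0.0]
force: [-0.4, 0.5, -0.5]
width: 0.001
grip_force: 0.0
time_s: 3.1
ee_pos: [0.5677, 0.1123, 0.1374]
orientation: [0.713, 0.702, 0.001, 0.0]
force: [0.1, -0.1, 0.3]
width: -0.004
grip_force: 0.0
[0.56771016 0.11230993 0.13739533] [7.12622007e-01 7.01547880e-01 5.98187853e-04 2.99130807e-04] [ 0.10906863 -0.08339186  0.31430559]
```

View pics/w1.png

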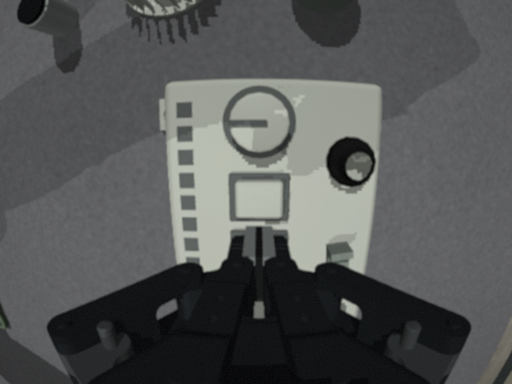

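The wrist picture shows the dial at (259,122), the first key's cap at (259,199), and the fingertips at about (259,232). I'll cast the cap's ray to check its position.

```bash
cat >> h.py <<'E'
from scipy.spatial.transform import Rotation as Ro
def wray(u,v,z,s):
    c=r.camera_params("wrist");a=(u-c["cx"])/c["fx"];b=(v-c["cy"])/c["fy"];t=np.hypot(a,b)
    d=np.array([a*np.sinc(t/np.pi),b*np.sinc(t/np.pi),np.cos(t)])
    T=np.array(c["T_tool_cam"]);R=Ro.from_quat(s["orientation"]).as_matrix()
    d=R@T[:3,:3]@d;o=R@T[:3,3]+s["ee_pos"]
    return o+d*(z-o[2])/d[2]
E
python3 - <<'E'
from h import *
s=r.sense();g=cv2.imread("pics/w1.png",0)
c=cv2.resize(g[165:228,222:298],None,fx=6,fy=6,interpolation=2)
for t in(150,165,180):
  for k in cv2.findContours((c>t).astype(np.uint8),1,2)[0]:
    a=cv2.contourArea(k)/36
    if 800<a<3000:
        q=cv2.minAreaRect(k);u=(q[0][0]+.5)/6-.5+222;v=(q[0][1]+.5)/6-.5+165
        print(t,round(u,1),round(v,1),a,np.array(q[1])/6,wray(u,v,.076,s))
print("dial",wray(259,121.5,.082,s))
E
```

```text
150 258.3 199.1 1609.0277777777778 [35.66666667 46.5       ] [0.56850543 0.11737101 0.076     ]
165 258.4 199.1 1497.8055555555557 [34.33333333 45.        ] [0.56856514 0.11736998 0.076     ]
165 256.8 196.0 897.5 [62.83333333 70.33333333] [0.56741327 0.11968642 0.076     ]
180 258.3 199.2 1334.986111111111 [32.49999491 42.49999491] [0.56850438 0.11730877 0.076     ]
dial [0.5698724  0.17249405 0.082     ]
```

```bash
python3 -m creep '[[[0.013,0,0.05],[0,0,0],-1],[[0,0,0.05],[0,0,0],-1],[[0,0,0.05],[0,0,0],-1],[[0,0,0.05],[0,0,0],-1],[[0,0,0.028],[0,0,0],-1],[[0,0,0],[0,0,0],-1],[[0,0,0],[0,0,0],-1],[[0,0,0],[0,0,0],-1],[[0,0,0],[0,0,0],-1],[[0,0,0],[0,0,0],-1]]'
```

```text
time_s: 4.15
ee_pos: [0.5675, 0.1155, 0.0796]
orientation: [0.713, 0.702, 0.0, 0.0]
force: [0.7, -0.2, -0.4]
width: 0.0
grip_force: 0.0
```

```bash
python3 -m creep '[[[0,0,0.008],[0,0,0],-1],[[0,0,0.008],[0,0,0],-1],[[0,0,0.006],[0,0,0],-1],[[0,0,0],[0,0,0],-1],[[0,0,0],[0,0,0],-1],[[0,0,0],[0,0,0],-1],[[0,0,0],[0,0,0],-1],[[0,0,0],[0,0,0],-1],[[0,0,0],[0,0,0],-1],[[0,0,0],[0,0,0],-1]]'; python3 -c "
from h import *
print(r.sense()['force'],r.sense()['ee_pos'])"
```

```text
time_s: 5.15
ee_pos: [0.5673, 0.1155, 0.0738]
orientation: [0.713, 0.702, 0.0, -0.0]
force: [-0.0, 0.3, -0.1]
width: -0.001
grip_force: 0.0
[-0.03657817  0.30492643 -0.06807098] [0.56732712 0.1154764  0.07384188]
```

```bash
python3 -m creep '[[[0,0,0.004],[0,0,0],-1],[[0,0,0],[0,0,0],-1],[[0,0,0],[0,0,0],-1],[[0,0,0],[0,0,0],-1],[[0,0,0],[0,0,0],-1],[[0,0,0],[0,0,0],-1],[[0,0,0],[0,0,0],-1],[[0,0,0],[0,0,0],-1],[[0,0,0],[0,0,0],-1],[[0,0,0],[0,0,0],-1]]'
```

```text
time_s: 6.15
ee_pos: [0.5673, 0.1155, 0.0728]
orientation: [0.713, 0.702, 0.0, -0.0]
force: [0.0, -0.1, -0.4]
width: 0.003
grip_force: 0.0
```

```bash
python3 -m creep '[[[0,0,0.004],[0,0,0],-1],[[0,0,0],[0,0,0],-1],[[0,0,0],[0,0,0],-1],[[0,0,0],[0,0,0],-1],[[0,0,0],[0,0,0],-1],[[0,0,0],[0,0,0],-1],[[0,0,0],[0,0,0],-1],[[0,0,0],[0,0,0],-1],[[0,0,0],[0,0,0],-1],[[0,0,0],[0,0,0],-1]]'
```

```text
time_s: 7.15
ee_pos: [0.5674, 0.1155, 0.0719]
orientation: [0.713, 0.702, 0.0, -0.0]
force: [0.7, 0.1, 2.9]
width: 0.002
grip_force: 1.6
```

Contact came at 71.9 mm and feels firm, so key 1 is probably the latched one. I'll lift and tap key 2.

```bash
python3 -m creep '[[[0,0,-0.02],[0,0,0],-1],[[0,0,-0.02],[0,0,0],-1],[[-0.092,0,0],[0,0,0],-1],[[-0.092,0,0],[0,0,0],-1],[[0,0,0],[0,0,0],-1],[[0,0,0.012],[0,0,0],-1],[[0,0,0.01],[0,0,0],-1],[[0,0,0.007],[0,0,0],-1],[[0,0,0],[0,0,0],-1],[[0,0,0],[0,0,0],-1]]'
```

```text
time_s: 8.15
ee_pos: [0.5666, 0.07, 0.0746]
orientation: [0.712, 0.702, 0.0, -0.0]
force: [0.2, 0.9, 2.2]
width: 0.001
grip_force: 1.0
```

Key 2 is free: 2.2 N at 1.4 mm. Now key 3.

```bash
python3 -m creep '[[[0,0,-0.015],[0,0,0],-1],[[0,0,-0.015],[0,0,0],-1],[[-0.092,0,0],[0,0,0],-1],[[-0.092,0,0],[0,0,0],-1],[[0,0,0],[0,0,0],-1],[[0,0,0.012],[0,0,0],-1],[[0,0,0.01],[0,0,0],-1],[[0,0,0.008],[0,0,0],-1],[[0,0,0],[0,0,0],-1],[[0,0,0],[0,0,0],-1]]'
```

```text
time_s: 9.15
ee_pos: [0.5659, 0.024, 0.0746]
orientation: [0.712, 0.702, 0.0, -0.0]
force: [-0.5, 0.7, 2.1]
width: 0.003
grip_force: 1.0
```

```bash
python3 -m creep '[[[0,0,-0.015],[0,0,0],-1],[[0,0,-0.015],[0,0,0],-1],[[-0.092,0,0],[0,0,0],-1],[[-0.092,0,0],[0,0,0],-1],[[0,0,0],[0,0,0],-1],[[0,0,0.012],[0,0,0],-1],[[0,0,0.01],[0,0,0],-1],[[0,0,0.008],[0,0,0],-1],[[0,0,0],[0,0,0],-1],[[0,0,0],[0,0,0],-1]]'
```

```text
time_s: 10.15
ee_pos: [0.5652, -0.022, 0.0746]
orientation: [0.712, 0.702, 0.0, -0.0]
force: [-0.5, 2.0, 1.8]
width: 0.002
grip_force: 1.0
```

Keys 3 and 4 are free too, so key 1 is the latched one. I'll go back and hover over it.

```bash
python3 -m creep '[[[0,0,-0.02],[0,0,0],-1],[[0,0,-0.02],[0,0,0],-1],[[0.138,0,0],[0,0,0],-1],[[0.138,0,0],[0,0,0],-1],[[0.138,0,0],[0,0,0],-1],[[0.138,0,0],[0,0,0],-1],[[0,0,0],[0,0,0],-1],[[0,0,0.02],[0,0,0],-1],[[0,0,0],[0,0,0],-1],[[0,0,0],[0,0,0],-1]]'
```

```text
time_s: 11.15
ee_pos: [0.5674, 0.1144, 0.0795]
orientation: [0.713, 0.701, -0.0, 0.0]
force: [0.0, 0.5, 1.0]
width: 0.0
grip_force: 0.0
```

Now press 13 mm, to 66.5 mm.

```bash
python3 -m creep '[[[0,0,0.012],[0,0,0],-1],[[0,0,0.012],[0,0,0],-1],[[0,0,0.008],[0,0,0],-1],[[0,0,0.008],[0,0,0],-1],[[0,0,0.006],[0,0,0],-1],[[0,0,0.006],[0,0,0],-1],[[0,0,0],[0,0,0],-1],[[0,0,0],[0,0,0],-1],[[0,0,0],[0,0,0],-1],[[0,0,0],[0,0,0],-1]]'
```

```text
time_s: 12.15
ee_pos: [0.5673, 0.1152, 0.0668]
orientation: [0.713, 0.702, -0.0, 0.0]
force: [-2.4, -1.3, 8.4]
width: -0.005
grip_force: 4.1
```

The force is 8.4 N at 9.2 mm down, so the catch is released. I'll rise partway to check that the key follows.

```bash
python3 -m creep '[[[0,0,-0.008],[0,0,0],-1],[[0,0,-0.008],[0,0,0],-1],[[0,0,-0.008],[0,0,0],-1],[[0,0,-0.006],[0,0,0],-1],[[0,0,0],[0,0,0],-1],[[0,0,0],[0,0,0],-1],[[0,0,0],[0,0,0],-1],[[0,0,0],[0,0,0],-1],[[0,0,0],[0,0,0],-1],[[0,0,0],[0,0,0],-1]]'
python3 -m creep '[[[0,0,-0.02],[0,0,0],-1],[[0,0,-0.06],[0,0,0],-1],[[0,0,-0.1],[0,0,0],-1],[[0,0,-0.1],[0,0,0],-1],[[-0.1,0,-0.1],[0,0,0],-1],[[-0.1,0,-0.1],[0,0,0],-1],[[-0.1,0,0],[0,0,0],-1],[[-0.1,0,0],[0,0,0],-1],[[0,0,0],[0,0,0],-1],[[0,0,0],[0,0,0],-1]]'
python3 - <<'E'
from h import *
f=r.grab_frame("scene");cv2.imwrite("pics/s2.png",cv2.resize(f[185:305,190:365],None,fx=4,fy=4,interpolation=2))
E
```

```text
time_s: 13.15
ee_pos: [0.5674, 0.1155, 0.0741]
orientation: [0.713, 0.702, 0.0, -0.0]
force: [1.3, -2.4, 3.0]
width: -0.0
grip_force: 1.2
time_s: 14.15
ee_pos: [0.5657, 0.0156, 0.1943]
orientation: [0.713, 0.701, 0.0, -0.0]
force: [0.2, 0.9, 0.1]
width: -0.002
grip_force: 0.0
```

View pics/s2.png

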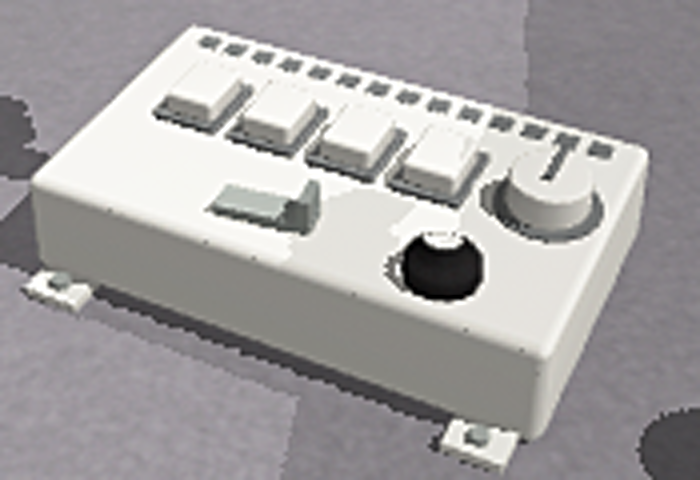

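The crop shows all four keys standing equally high at about (205,90), (280,110), (358,135) and (435,160). The clip and foot are undisturbed, and the key pushed back with 3 N at 74.1 mm, so it had sprung up. I'm handing in.

```bash
python3 -c "
from plant import r
print(r.sign_off())"
```

```text
the job is handed in; nothing more can be done
None
```

I tapped all four keys lightly in order from the dial, then pressed the latched one (the first, next to the dial) right down and let go; all four keys now stand up, no loose part was touched, and the job is handed in at about 14 s.

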